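# Lock the hub and seat the socket that fits its nut

### The job

Get the hub in the green bench stand ready for undoing its nut: first slide the red lock grip fully home to the bright green end of its track, then try the sockets from the black mat on the recessed hex nut in the green stand to find the one that goes fully down over it. Stand any socket that does not fit back upright on the mat and disturb nothing else on the bench. Finish while holding: keep the right socket gripped, upright and fully down on the nut, and do not let go.

Things in the scene. Friction and masses are not known exactly. Their poses are not given: they have to be found in the camera images.
- hub_k: hub end: fixed dark steel cup 68 mm across, 28 mm high; brass hex nut 16 mm high (2 mm chamfer) in its round recess, 22 mm deep, so the nut's top is 6 mm below the rim. One is in the green stand (that nearest nut_seat), the other two are spares on the rack; which one changes, and so does the nut's size. Origin: centre of the underside; z up; x points to a corner of the nut (every 60 degrees)
- hub_m: hub end: fixed dark steel cup 68 mm across, 28 mm high; brass hex nut 16 mm high (2 mm chamfer) in its round recess, 22 mm deep, so the nut's top is 6 mm below the rim. One is in the green stand (that nearest nut_seat), the other two are spares on the rack; which one changes, and so does the nut's size. Origin: centre of the underside; z up; x points to a corner of the nut (every 60 degrees)
- hub_r: hub end: fixed dark steel cup 68 mm across, 28 mm high; brass hex nut 16 mm high (2 mm chamfer) in its round recess, 22 mm deep, so the nut's top is 6 mm below the rim. One is in the green stand (that nearest nut_seat), the other two are spares on the rack; which one changes, and so does the nut's size. Origin: centre of the underside; z up; x points to a corner of the nut (every 60 degrees)
- socket_small: smallest of three steel hex sockets standing mouth-down on the mat. Lower body 31 mm across, 34 mm high; above it the neck to grip, 28 mm across, 34 to 66 mm above the underside. Hex hole in the underside 21 mm across flats, 32 mm deep, 1 mm chamfer. Origin: centre of the underside; z up; x points to a corner of the hex hole (corners every 60 degrees). About 160 g.
- socket_medium: middle of three steel hex sockets standing mouth-down on the mat. Lower body 39 mm across, 34 mm high; above it the neck to grip, 28 mm across, 34 to 66 mm above the underside. Hex hole in the underside 27 mm across flats, 32 mm deep, 1 mm chamfer. Origin: centre of the underside; z up; x points to a corner of the hex hole (corners every 60 degrees). About 240 g.
- socket_large: largest of three steel hex sockets standing mouth-down on the mat. Lower body 47 mm across, 34 mm high; above it the neck to grip, 28 mm across, 34 to 66 mm above the underside. Hex hole in the underside 33 mm across flats, 32 mm deep, 1 mm chamfer. Origin: centre of the underside; z up; x points to a corner of the hex hole (corners every 60 degrees). About 340 g.
- nut_seat (a point): centre of the recess floor of the hub in the stand, 36 mm above the table, 22 mm below the rim; the fitting socket's underside ends here. Axes as the stand. Nut (across flats) and recess (diameter) are 19 and 34, 25 and 42, or 31 and 50 mm, not told which. The fitting socket's hex is 2 mm wider than the nut; a bigger socket stops on the rim, a smaller one on the nut's top, 6 mm lower.
- stand: sage-green bench stand, 220 x 200 x 30 mm, fixed. Origin: centre of its underside. The hub end stands on its top, 40 mm along +x; the lock's track (10 mm high) runs along its y, 70 mm along -x. A green keeper block, 48 mm high above the table, stands past the track's green (+y) end, 36 mm from the grip's centre when locked.
- lock_grip (a point): centre of the top of the red lock grip, 81 mm above the table: a block 28 mm (stand x) x 20 mm (stand y) x 40 mm high just above the track. Axes as the stand; it slides along the stand's +y, from the red end to the green end.
- lock (a joint): travel of the lock grip in m: 0 at the red end (released), 0.08 fully home at the green end (locked, hard stop); about 2 N of friction, stays where it is left
- mat: black rubber mat 300 x 110 x 3 mm fixed on the table, origin at the centre of its underside, long side along its x; the sockets stand on it in a row along x, about 90 mm apart
- wrench: bystander, not to be disturbed: steel spanner, 190 mm long, lying along its x; origin under its middle
- screwdriver: bystander, not to be disturbed: orange screwdriver, 210 mm long, lying along its x; origin under its middle
- spray_can: bystander, not to be disturbed: yellow can with a pale metal top, 58 mm across, 160 mm high; origin at the centre of its underside
- jar: bystander, not to be disturbed: amber jar, 68 mm across, 90 mm high; origin at the centre of its underside
- mug: bystander, not to be disturbed: blue mug, 80 mm across, 95 mm high; origin at the centre of its underside
- bearing: bystander, not to be disturbed: steel ring 52 mm across, 15 mm high, lying flat; origin at the centre of its underside
There are look-alikes about, which are no part of the job. What is shaped like the socket_small but blue, orange or pink is not meant.

How it is judged:
On the way, in this order (a step that is already met when the one before it is completed fails the run):
1. the lock grip is fully home at the green end (value of joint lock above 0.074 m), for 0.2 s.
2. a socket is fully down over the nut in the green stand (((horizontal distance between socket_small and nut_seat below 0.004 m and z of socket_small in the frame of nut_seat below 0.004 m and angle between socket_small's own z axis and vertical below 0.1 rad) or (horizontal distance between socket_medium and nut_seat below 0.004 m and z of socket_medium in the frame of nut_seat below 0.004 m and angle between socket_medium's own z axis and vertical below 0.1 rad) or (horizontal distance between socket_large and nut_seat below 0.004 m and z of socket_large in the frame of nut_seat below 0.004 m and angle between socket_large's own z axis and vertical below 0.1 rad))), for 0.2 s.
At the end, for the whole second after the job is handed in: Lock within 6 mm of the green end; one socket fully down on the nut in the green stand (underside within 4 mm of the recess floor, centred within 4 mm, upright within 0.1 rad), at rest and gripped (over 3 N); the other two released, upright and at rest on the black mat (value of joint lock above 0.074 m and ((horizontal distance between socket_small and nut_seat below 0.004 m and z of socket_small in the frame of nut_seat below 0.004 m and angle between each of socket_small, socket_medium, socket_large's own z axis and vertical below 0.1 rad and contact force between the fingers and socket_small above 3 N and linear speed of socket_small below 0.02 m/s and x of socket_medium in the frame of mat between -0.15 and 0.15 m and y of socket_medium in the frame of mat between -0.055 and 0.055 m and z of each of socket_medium, socket_large in the frame of mat below 0.008 m and linear speed of each of socket_medium, socket_large below 0.03 m/s and contact force between the fingers and socket_medium below 0.1 N and x of socket_large in the frame of mat between -0.15 and 0.15 m and y of socket_large in the frame of mat between -0.055 and 0.055 m and contact force between the fingers and socket_large below 0.1 N) or (horizontal distance between socket_medium and nut_seat below 0.004 m and z of socket_medium in the frame of nut_seat below 0.004 m and angle between each of socket_medium, socket_small, socket_large's own z axis and vertical below 0.1 rad and contact force between the fingers and socket_medium above 3 N and linear speed of socket_medium below 0.02 m/s and x of socket_small in the frame of mat between -0.15 and 0.15 m and y of socket_small in the frame of mat between -0.055 and 0.055 m and z of each of socket_small, socket_large in the frame of mat below 0.008 m and linear speed of each of socket_small, socket_large below 0.03 m/s and contact force between the fingers and socket_small below 0.1 N and x of socket_large in the frame of mat between -0.15 and 0.15 m and y of socket_large in the frame of mat between -0.055 and 0.055 m and contact force between the fingers and socket_large below 0.1 N) or (horizontal distance between socket_large and nut_seat below 0.004 m and z of socket_large in the frame of nut_seat below 0.004 m and angle between each of socket_large, socket_small, socket_medium's own z axis and vertical below 0.1 rad and contact force between the fingers and socket_large above 3 N and linear speed of socket_large below 0.02 m/s and x of socket_small in the frame of mat between -0.15 and 0.15 m and y of socket_small in the frame of mat between -0.055 and 0.055 m and z of each of socket_small, socket_medium in the frame of mat below 0.008 m and linear speed of each of socket_small, socket_medium below 0.03 m/s and contact force between the fingers and socket_small below 0.1 N and x of socket_medium in the frame of mat between -0.15 and 0.15 m and y of socket_medium in the frame of mat between -0.055 and 0.055 m and contact force between the fingers and socket_medium below 0.1 N))); the arm keeps its last pose, push and grip.
It fails at once if a bystander is moved by more than 40 mm (distance of any of wrench, screwdriver, spray_can, jar, mug, bearing from where it was at the start of the episode above 0.04 m).
It also fails if it takes over 64 s, if anything falls off the work surface, if the arm or the gripper's body presses on something with over 40 N, if the wrist force passes 120 N, or if a joint passes its speed limit or range.

### The arm

A 6-joint arm with a two-finger parallel gripper is mounted at the origin on the work surface. World frame = base frame: x ahead of the robot, y to its left, z up, the work surface at z = 0. Lengths are in m, angles in rad, forces in N, time in s.
With the tool pointing down it reaches from about 0.3 to 0.875 m from the base axis. Payload 6.4 kg.
Tool frame: the origin (TCP) lies at the very end of the fingers, on their centre line; the grasp point (between the pads) lies 19 mm behind it; z points along the fingers, y is the direction in which the jaws open and shut (so a half turn about z gives the same grasp; the last joint's range is limited). The gripper opens to 85 mm and grips with 20 to 120 N. Pads are 22 mm wide; open, the fingers measure 114 mm over their backs; the gripper's body (76 mm by 85 mm) begins 54 mm behind the grasp point. The pads swing forward as they close: fully open they stand 13 mm farther back than shut.
Start: joints at [0.91, 0.181, 1.607, -0, 1.354, -0.206], TCP at [0.253, 0.517, 0.231] pointing down, gripper open.
Joint ranges: [-2.99, 2.99], [-0.89, 2.07], [0.3, 2.58], [-1.14, 4.28], [0, 2.63], [-3.12, 3.12]. Speed limits (rad/s): [2.57, 2.57, 3.01, 3.14, 3.14, 3.14].

### API

Orientations are given as a unit quaternion [w, x, y, z].
In Python, from bench import telemetry, imaging, ctrl gives the robot as it stands.
- The arm moves only by the shell command python3 -m pendant 'ROWS' [OPENING]. ROWS is JSON, a list that holds one entry, the list of rows, each a list of 6 numbers: the shift along the tool's x, y, z in units of 200 mm (1.0 is 200 mm), then the turn, a rotation vector about the tool's x, y, z in units of pi rad (1.0 is pi rad). In form: [[[tx, ty, tz, rx, ry, rz], ...]]. A call has 1 to 12 rows; each row shifts and turns the pose as measured when the row begins, along the tool's axes as they then stand; what a row does not reach is not made up. A row lasts 1/8 s, in which the tool goes at most 62.5 mm and 10.7 degrees, less where a joint would pass 70% of its speed; a pose out of reach is approached as far as the arm can. A call with a number of a shift or a turn outside -1 to 1 is refused whole. A call with a gripper value outside its range is refused whole. OPENING is the closure, from 0 (fully open) to 1 (shut), set as the call begins (- or left out, the last holds). The fingers move at their own pace and stop on an object; the grip force is fixed at half the most. Time passes only in rows, so rows that do not move let the fingers close. It gives the time, the measured TCP pose, the force and the opening at its end, in the units of the state.
- telemetry.get_obs(): the state, without advancing time (a new reading comes with each control period).
- imaging.camera(name): name is "scene" or "top" or "wrist"; returns a dict with "pixels" (384x512x3 uint8, blue, green, red), "vfov" (degrees; the focal length in pixels is half the picture's height over the tangent of half this angle, whatever the lens; pixels are square), "cx", "cy" (the principal point, pixels), "R" (3x3) and "t" (3): a world point X has camera coordinates R X + t. Camera axes: x right, y down, z forward; pixel columns grow to the right and rows downward; lengths in m; the calibration is good to about 2 mm. A picture is of the moment at which its call begins. There is no depth.
- ctrl.hand_in(): hands the job in, once; it reports no verdict.
The state is a dict: "time_s": time; "q": joint angles; "dq": joint speeds; "joint_efforts": joint torques, N m; "eef_pos": TCP position; "eef_rot": TCP orientation; "wrist_force": force on the tool from outside, world axes, zero at the start; "torque": the same for the moment, N m; "opening": opening from 0.0 (shut) to 1.0 (fully open).
Only numpy, scipy, OpenCV 4.12 (cv2) and the standard library are available. Lean on these libraries where they do the work, as an engineer would, in place of code of your own. Each camera call takes 0.05 s, during which the arm holds its last target.

## Working session

There is one attempt and no reset: what is moved stays moved. The work goes in short steps, Python scripts to look and compute and a shell command to move; the robot and the scene stay as the last step left them, time stands still between calls to the robot, and variables do not carry over. Pictures are saved under pics/ and viewed, and the job is handed in when it is done.

```bash
ls; mkdir -p pics
cat > h.py <<'E'
import numpy as np, cv2
from bench import telemetry, imaging, ctrl
def snap(name,fn):
    c=imaging.camera(name); cv2.imwrite('pics/'+fn,c['pixels'])
    import pickle; pickle.dump(c,open('pics/'+fn+'.pkl','wb')); return c
def load(fn):
    import pickle; return pickle.load(open('pics/'+fn+'.pkl','rb'))
def f(c): return c['pixels'].shape[0]/2/np.tan(np.radians(c['vfov'])/2)
def ray(c,u,v,z):
    d=np.array([(u-c['cx'])/f(c),(v-c['cy'])/f(c),1.]); R=np.array(c['R']);t=np.array(c['t'])
    o=-R.T@t; w=R.T@d; return o+w*(z-o[2])/w[2]
def proj(c,X):
    p=np.array(c['R'])@np.array(X)+np.array(c['t']); return f(c)*p[0]/p[2]+c['cx'],f(c)*p[1]/p[2]+c['cy']
def crop(c,fn,u0,v0,u1,v1,s):
    cv2.imwrite('pics/'+fn,cv2.resize(c['pixels'][v0:v1,u0:u1],None,fx=s,fy=s,interpolation=cv2.INTER_CUBIC))
E
python3 - <<'E'
from h import *
for n in ("scene","top","wrist"):
    c=snap(n,n+"0.png"); print(n,c['vfov'],c['cx'],c['cy'],np.round(c['R'],3).tolist(),np.round(c['t'],3))
o=telemetry.get_obs(); print(o)
E
```

```text
pics
scene 56.00724791503082 258.80861080672366 191.40767493243246 [[0.733, 0.68, 0.007], [0.537, -0.573, -0.62], [-0.417, 0.458, -0.785]] [-0.429 -0.299  1.272]
top 51.98184949769969 256.2757056124575 192.15669854681988 [[0.022, -1.0, 0.017], [-0.993, -0.024, -0.115], [0.116, -0.014, -0.993]] [-0.043  0.633  1.063]
wrist 63.35194952463336 256.80143296350155 192.39917885064833 [[0.439, 0.898, -0.001], [0.86, -0.421, 0.288], [0.258, -0.127, -0.958]] [-0.575 -0.037  0.377]
{'time_s': 0.15, 'q': array([ 9.09676213e-01,  1.81379274e-01,  1.60777250e+00, -1.22067871e-05,
        1.35381654e+00, -2.06303050e-01]), 'dq': array([-0.00056998, -0.00122679, -0.00456869,  0.00059451,  0.00125901,
        0.00070867]), 'joint_efforts': array([ 6.89203680e-04, -4.45261180e+01, -3.51692390e+01, -1.71738757e-04,
        5.83961562e-03,  3.49438392e-05]), 'eef_pos': array([0.25231785, 0.51620723, 0.23058893]), 'eef_rot': array([-2.83648910e-04,  2.25452198e-01,  9.74253988e-01, -6.26653466e-04]), 'wrist_force': array([ 0.57454851, -0.10418646, -0.07994248]), 'torque': array([ 0.00508612, -0.0042921 ,  0.02309391]), 'opening': 1.0010272589760976}
```

View pics/scene0.png

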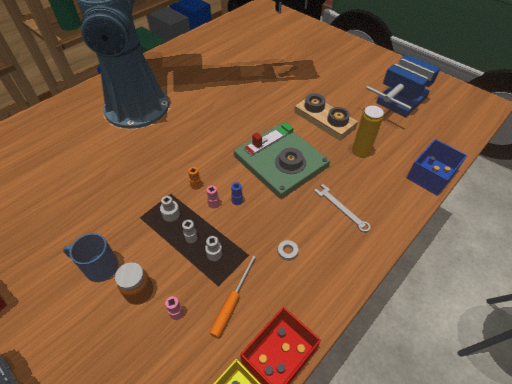

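View pics/top0.png

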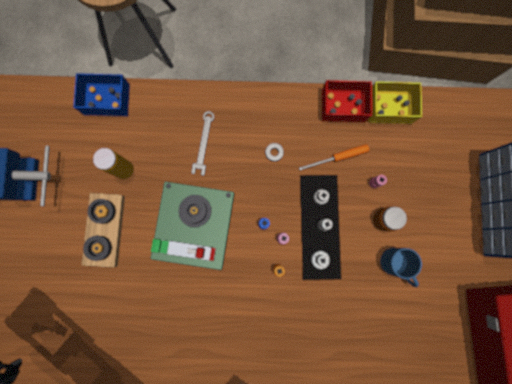

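View pics/wrist0.png

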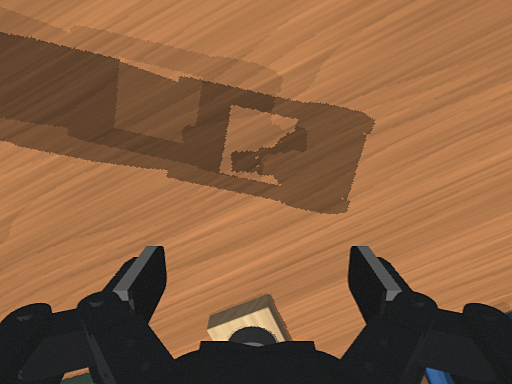

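The scene view shows the green stand at about (282,158), the mat at (195,237), and the sockets at (170,208), (190,231) and (214,248). In the top view the stand is at (192,227). The lock grip is at its red (right) end at (206,254), with the green end at (157,246). I'll enlarge both areas.

Run:
```python
from h import *
c=load("top0.png")
crop(c,"t1.png",140,170,250,280,7); crop(c,"t2.png",290,165,350,290,5)
c=load("scene0.png")
crop(c,"s1.png",220,110,340,200,6); crop(c,"s2.png",135,175,255,285,6)
```

```text
(no output)
```

View pics/t1.png

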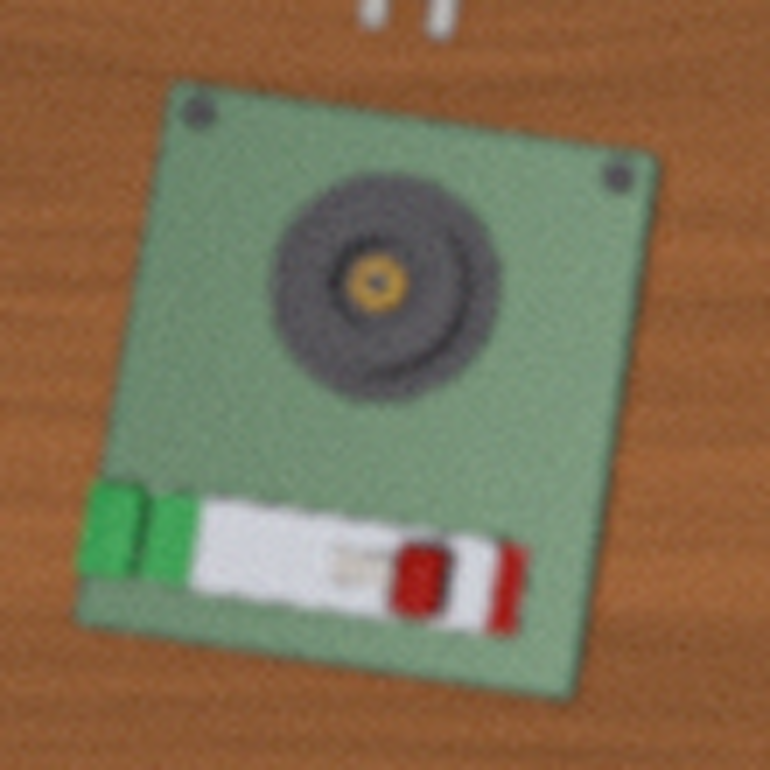

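View pics/t2.png

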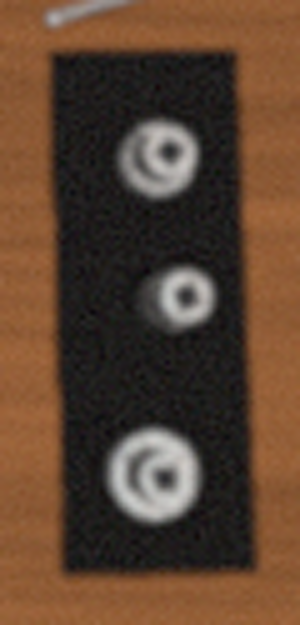

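View pics/s1.png

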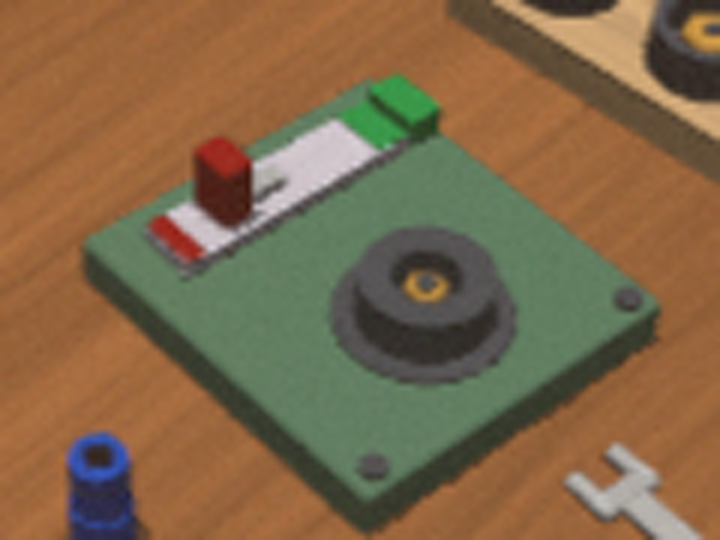

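View pics/s2.png

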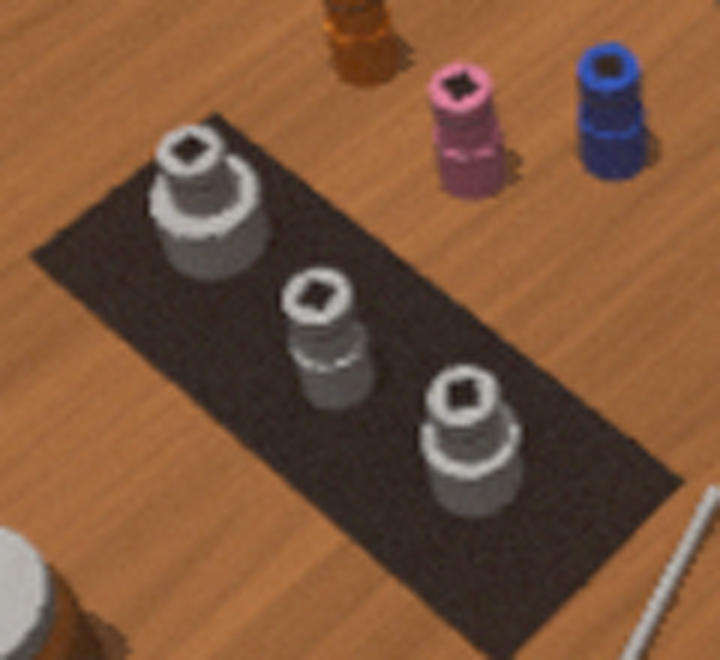

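```bash
cat > fit.py <<'E'
from h import *
from scipy.optimize import least_squares
T=load("top0.png");S=load("scene0.png")
t1=lambda u,v:(T,u/7+140-.43,v/7+170-.43)
t2=lambda u,v:(T,u/5+290-.4,v/5+165-.4)
s1=lambda u,v:(S,u/6+220-.42,v/6+110-.42)
s2=lambda u,v:(S,u/6+135-.42,v/6+175-.42)
def tri(name,obs,z):
    r=[]
    for c,u,v in obs: p=ray(c,u,v,z); print(name,np.round(p,4)); r.append(p)
    return np.mean(r,0)
# stand corners z .03
C={(1,1):[t1(172,83)],(1,-1):[t1(657,155),s1(366,502)],(-1,-1):[t1(573,700),s1(88,243)],(-1,1):[t1(80,625)]}
C[(1,1)].append(s1(660,306))
def res(p):
    a=p[2];R=np.array([[np.cos(a),-np.sin(a)],[np.sin(a),np.cos(a)]]);out=[]
    for (i,j),L in C.items():
        X=p[:2]+R@[i*.11,j*.1]
        for c,u,v in L: out+=list(ray(c,u,v,.03)[:2]-X)
    return out
s=least_squares(res,[.6,.2,0]);print("stand",s.x,np.round(np.array(s.fun).reshape(-1,2)*1000,1).tolist())
a=s.x[2];R=np.array([[np.cos(a),-np.sin(a)],[np.sin(a),np.cos(a)]])
print("hub pred",s.x[:2]+R@[.04,0],"grip locked/y=?",s.x[:2]+R@[-.07,0])
tri("grip",[t1(421,580),s1(223,152)],.081)
tri("hub nut top",[t1(378,284),s1(426,284)],.052)
tri("hub rimcentre",[s1(428,272)],.058)
tri("keeper",[t1(113,530)],.048)
tri("large",[t2(165,477),s2(190,151)],.069)
tri("small",[t2(187,297),s2(318,297)],.069)
tri("medium",[t2(170,151),s2(462,396)],.069)
tri("blue",[(T,264,223.5),s2(609,67)],.066);tri("pink",[(T,283.5,238),s2(461,86)],.066)
M=[t2(53,52),t2(235,52),t2(255,570),t2(66,573),s2(212,113),s2(683,482),s2(33,256),s2(500,660)]
tri("mat",M,.003)
E
python3 fit.py
```

```text
stand [ 0.5402889   0.14634436 -0.12749158] [[-2.9, -0.2], [-0.2, -4.3], [-1.9, 2.9], [-0.7, 0.3], [0.4, 1.7], [5.5, 2.4], [-0.1, -2.7]]
hub pred [0.57996426 0.1412585 ] grip locked/y=? [0.47085703 0.15524462]
grip [0.4661 0.1177 0.081 ]
grip [0.4655 0.1193 0.081 ]
hub nut top [0.5789 0.1425 0.052 ]
hub nut top [0.5798 0.1417 0.052 ]
hub rimcentre [0.5787 0.1438 0.058 ]
keeper [0.4814 0.2416 0.048 ]
large [ 0.4526 -0.2084  0.069 ]
large [ 0.4526 -0.2094  0.069 ]
small [ 0.5487 -0.2201  0.069 ]
small [ 0.5502 -0.2204  0.069 ]
medium [ 0.6276 -0.2107  0.069 ]
medium [ 0.6277 -0.2118  0.069 ]
blue [ 0.5463 -0.0503  0.066 ]
blue [ 0.5492 -0.0514  0.066 ]
pink [ 0.5086 -0.1035  0.066 ]
pink [ 0.5091 -0.1039  0.066 ]
mat [ 0.6913 -0.1548  0.003 ]
mat [ 0.6939 -0.2608  0.003 ]
mat [ 0.3986 -0.2716  0.003 ]
mat [ 0.3947 -0.1649  0.003 ]
mat [ 0.3934 -0.1659  0.003 ]
mat [ 0.6928 -0.1545  0.003 ]
mat [ 0.3993 -0.2725  0.003 ]
mat [ 0.6945 -0.2611  0.003 ]
```

Measurements from both cameras agree to about 2 mm. The hub is at (0.579, 0.142) and the grip at (0.466, 0.118). The small socket is at (0.549, -0.220), the medium at (0.628, -0.211) and the large at (0.453, -0.209). First I'll move the closed fingers behind the red end of the grip.

```bash
python3 -m pendant '[[[0,0,0,0,0,-0.052],[0,0,0,0,0,-0.052],[-0.131,-0.202,0.05,0,0,0],[-0.131,-0.202,0.05,0,0,0],[-0.131,-0.202,0.05,0,0,0],[-0.131,-0.202,0.05,0,0,0],[-0.131,-0.202,0.05,0,0,0],[-0.131,-0.202,0.05,0,0,0],[-0.131,-0.202,0.05,0,0,0],[-0.131,-0.202,0.05,0,0,0],[-0.131,-0.202,0.05,0,0,0],[-0.131,-0.202,0.05,0,0,0]]]' 1
cat > d.py <<'E'
import sys
from h import *
from scipy.spatial.transform import Rotation as Ro
o=telemetry.get_obs(); q=o['eef_rot']; R=Ro.from_quat([q[1],q[2],q[3],q[0]]).as_matrix()
x,y,z,yaw=[float(a) for a in sys.argv[1:5]]  # yaw = direction of tool y in world deg
yw=np.radians(yaw); ty=np.array([np.cos(yw),np.sin(yw),0]); tz=np.array([0,0,-1.]); tx=np.cross(ty,tz)
Rt=np.stack([tx,ty,tz],1)
d=R.T@(np.array([x,y,z])-o['eef_pos'])
rv=Ro.from_matrix(R.T@Rt).as_rotvec()
d2=Rt.T@(np.array([x,y,z])-o['eef_pos'])
print("t",round(o['time_s'],2),"pos",np.round(o['eef_pos'],4),"tooly deg",round(np.degrees(np.arctan2(R[1,1],R[0,1])),2),"tilt",round(np.degrees(np.arccos(-R[2,2])),2),"F",np.round(o['wrist_force'],1),"op",round(o['opening'],3))
print("shift units now",np.round(d/.2,4),"after turn",np.round(d2/.2,4),"turn units",np.round(rv/np.pi,4))
E
python3 d.py .461 .082 .13 82.7
```

```text
time_s: 1.65
eef_pos: [0.4699, 0.0738, 0.1268]
eef_rot: [0.0, 0.055, 0.998, -0.0]
wrist_force: [0.1, 0.1, -0.3]
opening: 0.001
t 1.65 pos [0.4699 0.0738 0.1268] tooly deg 83.7 tilt 0.04 F [ 0.1  0.1 -0.3] op 0.001
shift units now [ 0.0487  0.0357 -0.016 ] after turn [ 0.0493  0.0348 -0.0159] turn units [-0.0002  0.0001  0.0056]
```

```bash
python3 -m pendant '[[[0.045,0.01,0.1,0,0,0.005],[0,0,0.13,0,0,0],[0,0,0.1,0,0,0],[0,0,0,0,0,0]]]'; python3 d.py .461 .082 .06 82.7
python3 - <<'E'
from h import *
c=snap("scene","sA.png"); crop(c,"sA1.png",220,70,340,200,6)
E
```

```text
time_s: 2.15
eef_pos: [0.4621, 0.0725, 0.0583]
eef_rot: [-0.0, 0.067, 0.998, -0.001]
wrist_force: [0.8, 0.5, 0.2]
opening: 0.001
t 2.15 pos [0.4621 0.0725 0.0583] tooly deg 82.34 tilt 0.08 F [0.8 0.5 0.2] op 0.001
shift units now [ 0.0116  0.0464 -0.0088] after turn [ 0.0113  0.0465 -0.0087] turn units [-0.0004 -0.0002 -0.002 ]
```

View pics/sA1.png

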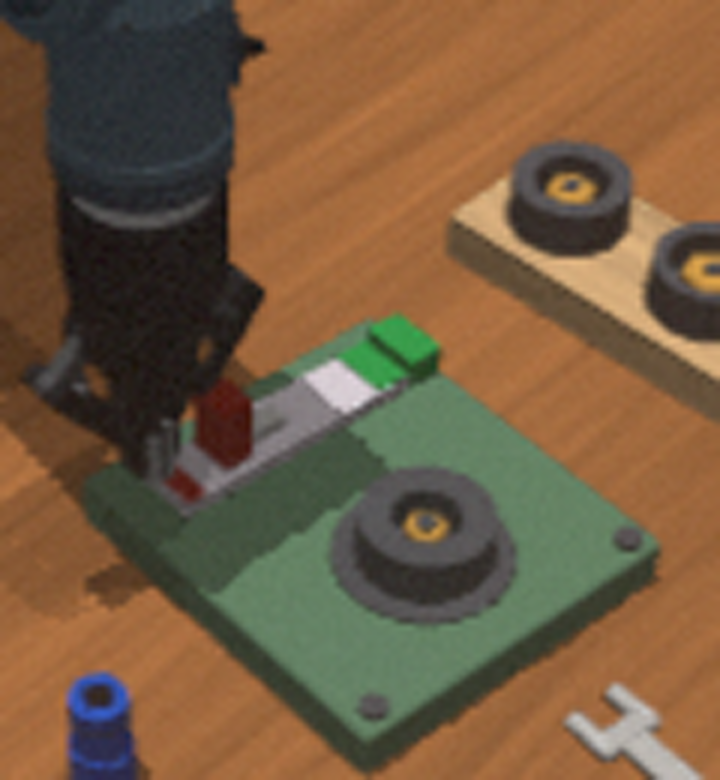

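The fingers are behind the grip on the red side. Now I'll push along the stand's +y (tool +y).

```bash
python3 -m pendant '[[[0.01,0.1,0,0,0,0],[0,0.1,0,0,0,0],[0,0.1,0,0,0,0]]]'; python3 d.py .476 .198 .06 82.7;python3 - <<'E'
from h import *
c=snap("scene","sB.png"); crop(c,"sB1.png",220,70,340,200,6)
E
```

```text
time_s: 2.58
eef_pos: [0.4703, 0.1321, 0.0618]
eef_rot: [0.002, 0.067, 0.998, -0.001]
wrist_force: [-0.1, -2.2, -1.7]
opening: 0.003
t 2.58 pos [0.4703 0.1321 0.0618] tooly deg 82.27 tilt 0.26 F [-0.1 -2.2 -1.7] op 0.003
shift units now [0.0163 0.3303 0.008 ] after turn [0.0138 0.3303 0.0089] turn units [-0.0009  0.0012 -0.0024]
```

View pics/sB1.png

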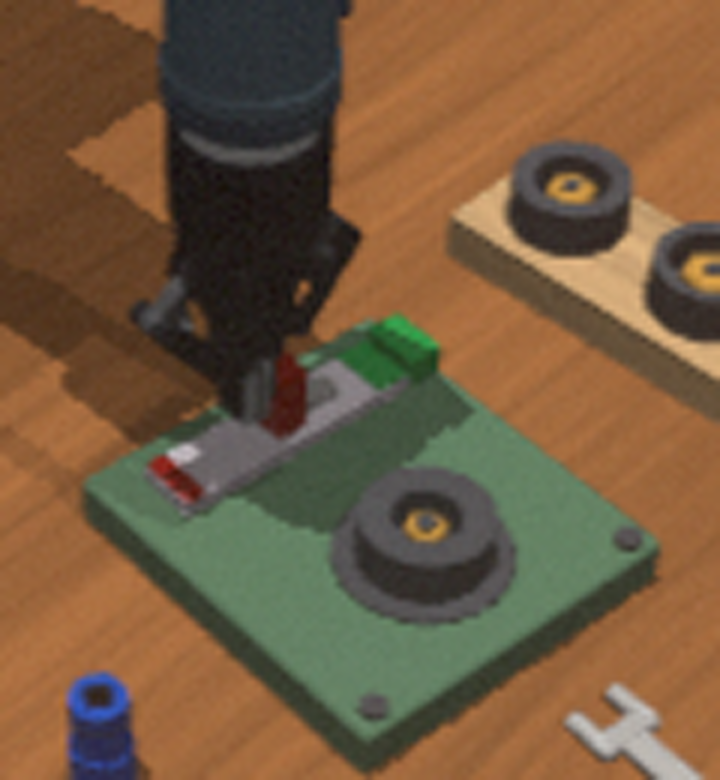

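The grip is sliding at about 2 N. I'll keep going to the stop.

```bash
python3 -m pendant '[[[0.01,0.07,0.01,0,0,0],[0,0.07,0,0,0,0],[0,0.04,0,0,0,0]]]'; python3 -m pendant '[[[0,0.03,0,0,0,0],[0,0.02,0,0,0,0]]]'; python3 -m pendant '[[[0,0.02,0,0,0,0]]]' ; python3 d.py .476 .198 .06 82.7
```

```text
time_s: 3.0
eef_pos: [0.4748, 0.1711, 0.0615]
eef_rot: [0.004, 0.067, 0.998, -0.001]
wrist_force: [-0.0, -2.1, -0.4]
opening: 0.002
time_s: 3.25
eef_pos: [0.4754, 0.1749, 0.0617]
eef_rot: [0.002, 0.065, 0.998, -0.008]
wrist_force: [-4.7, -29.1, 9.4]
opening: 0.002
time_s: 3.38
eef_pos: [0.4754, 0.1745, 0.0618]
eef_rot: [0.001, 0.064, 0.998, -0.013]
wrist_force: [-4.6, -23.8, 9.7]
opening: -0.001
t 3.38 pos [0.4754 0.1745 0.0618] tooly deg 82.63 tilt 1.46 F [ -4.6 -23.8   9.7] op -0.001
shift units now [0.012  0.1172 0.0059] after turn [0.0118 0.117  0.0089] turn units [-0.008   0.001  -0.0004]
```

There was a hard stop at 29 N, so I'll back off, lift and look.

```bash
python3 -m pendant '[[[0,-0.05,-0.02,-0.008,0,0],[0,-0.05,-0.1,0,0,0],[0,-0.1,-0.25,0,0,0],[-0.2,-0.05,-0.2,0,0,0],[0,0,0,0,0,0]]]' 0
python3 - <<'E'
from h import *
from scipy.spatial.transform import Rotation as Ro
c=snap("scene","sC.png"); crop(c,"sC1.png",220,70,340,200,6)
w=snap("wrist","wC.png"); o=telemetry.get_obs(); q=o['eef_rot']; R=Ro.from_quat([q[1],q[2],q[3],q[0]]).as_matrix()
print(R.T@(-np.array(w['R']).T@w['t']-o['eef_pos']), np.round(np.array(w['R'])@R,3), proj(w,[.579,.142,.052]), o['eef_pos'])
E
```

```text
time_s: 4.0
eef_pos: [0.5084, 0.1184, 0.1788]
eef_rot: [0.0, 0.065, 0.998, 0.001]
wrist_force: [0.0, 0.7, -0.7]
opening: 0.998
[ 7.15819699e-02 -4.37388152e-05 -1.42316978e-01] [[-0.001  1.    -0.001]
 [-0.957 -0.001 -0.292]
 [-0.292  0.001  0.957]] (np.float64(290.4848128530142), np.float64(256.75218319906)) [0.50371016 0.11934466 0.17451902]
```

View pics/sC1.png

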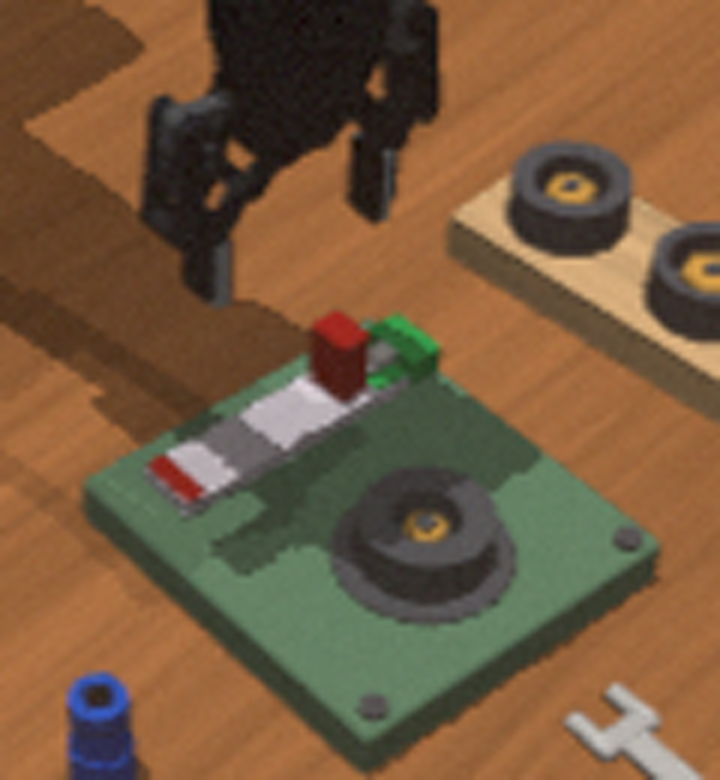

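View pics/wC.png

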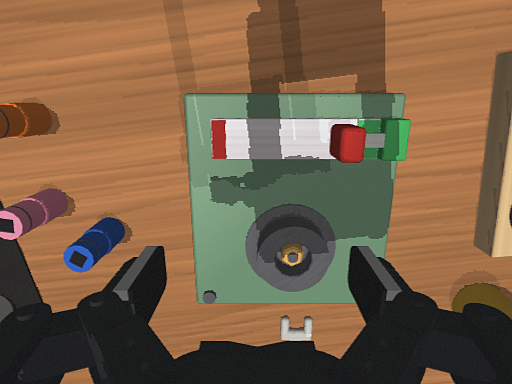

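The grip has moved to beside the green block. I'll check its travel and look closely at the nut.

Run:
```python
from h import *
c=load("sC.png"); p=ray(c,341/6+219.58,327/6+69.58,.081); print(p)
d=p[:2]-[.4658,.1185]; print("travel",d@[.127,.992])
w=load("wC.png"); crop(w,"wC1.png",235,195,345,300,7)
u,v=293,256
for z in (.052,): print(ray(w,u,v,z))
```

```text
[0.47633916 0.1953952  0.081     ]
travel 0.07761850985182449
[0.578522   0.14444016 0.052     ]
```

View pics/wC1.png

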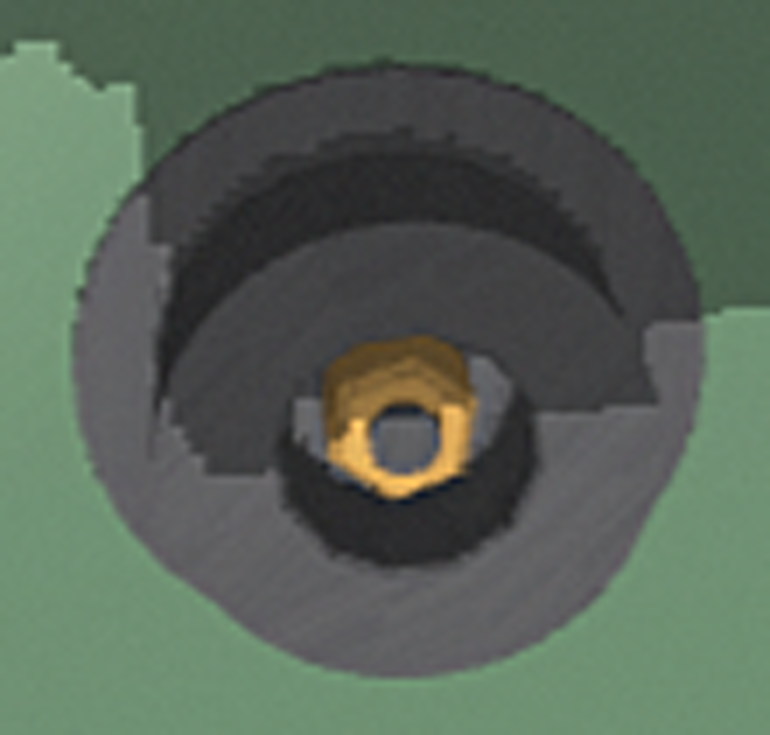

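The recess-to-rim ratio is about 0.51, so the recess is 34 mm and the nut is 19 mm, which suits the small socket. The nut's corners point along tool x. The lock travel measures about 78 mm, against a hard stop at 80. Next I'll move above the small socket.

```bash
python3 d.py .5495 -.2202 .15 82.7
python3 - <<'E'
from h import *
w=load("wC.png")
P=lambda u,v: ray(w,u/7+234.57,v/7+194.57,.052)
c=P(405,437)
# rim ellipse centre at z .058
for a in [(400,497),(330,462),(470,462)]:
    d=P(*a)-c; print(np.degrees(np.arctan2(d[1],d[0])),np.hypot(*d[:2]))
print(c)
E
```

```text
t 4.1 pos [0.5037 0.1193 0.1745] tooly deg 82.62 tilt 0.48 F [-0.1  0.5  0. ] op 0.998
shift units now [-0.4462 -1.6542  0.1185] after turn [-0.4428 -1.6549  0.1226] turn units [ 0.0001 -0.0027 -0.0005]
-9.860100819048089 0.00911425007549802
-76.91942089608426 0.0107532671947866
59.68639500682993 0.009724616769367193
[0.5794977  0.14380027 0.052     ]
```

```bash
python3 -m pendant '[[[-0.063,-0.236,0.016,0,-0.0027,0],[-0.063,-0.236,0.016,0,0,0],[-0.063,-0.236,0.016,0,0,0],[-0.063,-0.236,0.016,0,0,0],[-0.063,-0.236,0.016,0,0,0],[-0.063,-0.236,0.016,0,0,0],[-0.063,-0.236,0.016,0,0,0],[0,0,0,0,0,0]]]'; python3 d.py .5495 -.2202 .15 82.7;  python3 - <<'E'
from h import *
w=snap("wrist","wD.png"); print(proj(w,[.5495,-.2202,.069]))
E
```

```text
time_s: 5.1
eef_pos: [0.539, -0.2174, 0.1336]
eef_rot: [-0.012, 0.06, 0.998, 0.007]
wrist_force: [-0.5, 0.5, -1.0]
opening: 0.999
t 5.1 pos [ 0.539  -0.2174  0.1336] tooly deg 83.12 tilt 1.61 F [-0.5  0.5 -1. ] op 0.999
shift units now [-0.0517 -0.0066 -0.0832] after turn [-0.0538 -0.0071 -0.0818] turn units [ 0.0037 -0.0082  0.0024]
(np.float64(253.33465137073432), np.float64(224.21091517545415))
```

View pics/wD.png

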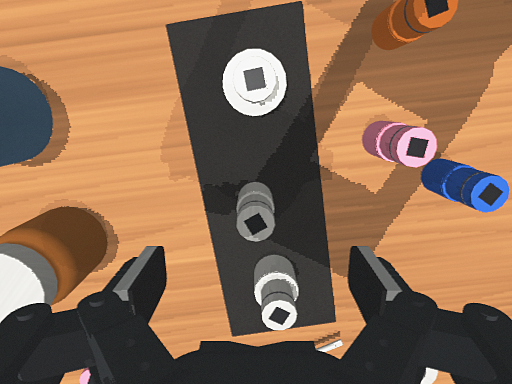

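Run:
```python
from h import *
w=load("wD.png"); print(ray(w,256,224,.069)); crop(w,"wD1.png",226,175,286,250,9)
```

```text
[ 0.54957733 -0.2183027   0.069     ]
```

View pics/wD1.png

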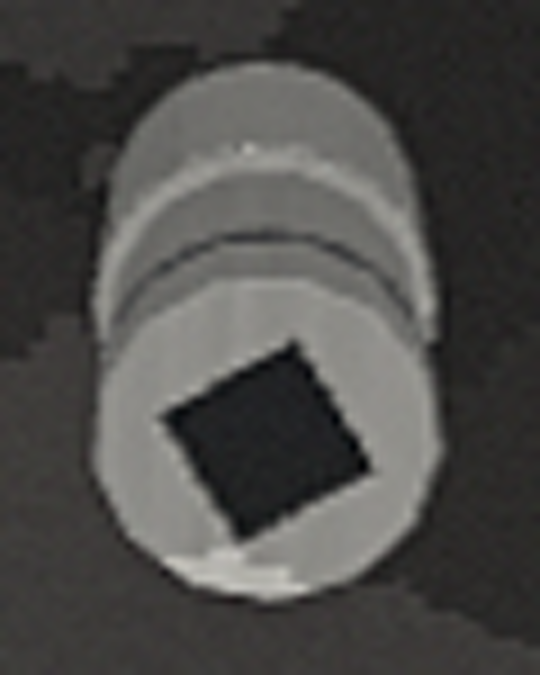

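```bash
python3 - <<'E'
from h import *
w=load("wD.png"); 
P=[ray(w,u/9+225.56,v/9+174.56,.069) for u,v in [(297,340),(372,467),(240,541),(160,415)]]
print(np.mean(P,0))
for i in range(4):
    d=P[(i+1)%4]-P[i]; print(np.degrees(np.arctan2(d[1],d[0]))%90,np.hypot(*d[:2]))
E
python3 d.py .5496 -.2192 .043 82.7
```

```text
[ 0.54920527 -0.21878879  0.069     ]
22.360570825455056 0.012177650346296559
23.95008572851185 0.01218821054792094
23.399547856333584 0.01238774308224469
22.96097086646266 0.01240882360871238
t 5.15 pos [ 0.5385 -0.2154  0.1334] tooly deg 83.19 tilt 1.71 F [-0.5 -0.1 -0.8] op 0.999
shift units now [-0.0693 -0.018   0.4499] after turn [-0.0572 -0.0117  0.4518] turn units [ 0.0041 -0.0086  0.0028]
```

```bash
python3 -m pendant '[[[-0.057,-0.012,0.05,0.004,-0.0086,0.002],[0,0,0.1,0,0,0],[0,0,0,0,0,0]]]'; python3 d.py .5494 -.2190 .043 82.7
```

```text
time_s: 5.52
eef_pos: [0.5469, -0.2122, 0.099]
eef_rot: [-0.003, 0.061, 0.998, 0.003]
wrist_force: [-0.1, 0.5, 0.4]
opening: 0.999
t 5.53 pos [ 0.5469 -0.2122  0.099 ] tooly deg 83.03 tilt 0.44 F [-0.1  0.5  0.4] op 0.999
shift units now [-0.0181 -0.0336  0.2796] after turn [-0.0167 -0.0322  0.2799] turn units [ 0.0015 -0.0019  0.0019]
```

```bash
python3 -m pendant '[[[-0.017,-0.032,0.05,0.0015,-0.002,0.002],[0,0,0.08,0,0,0],[0,0,0,0,0,0]]]'; python3 d.py .5494 -.2190 .043 82.7
```

```text
time_s: 5.9
eef_pos: [0.5498, -0.2173, 0.0718]
eef_rot: [0.0, 0.063, 0.998, 0.0]
wrist_force: [-0.6, 0.2, 0.4]
opening: 1.0
t 5.9 pos [ 0.5498 -0.2173  0.0718] tooly deg 82.78 tilt 0.05 F [-0.6  0.2  0.4] op 1.0
shift units now [ 0.0008 -0.0089  0.144 ] after turn [ 0.0007 -0.0088  0.144 ] turn units [0.0001 0.0003 0.0004]
```

```bash
sleep 1; python3 -m pendant '[[[0,0,0,0,0,0]]]'; python3 d.py .5494 -.2190 .043 82.7
```

```text
time_s: 6.02
eef_pos: [0.5499, -0.2174, 0.0719]
eef_rot: [0.001, 0.063, 0.998, 0.0]
wrist_force: [-0.7, 0.3, 0.6]
opening: 1.002
t 6.03 pos [ 0.5499 -0.2174  0.0719] tooly deg 82.77 tilt 0.06 F [-0.7  0.3  0.6] op 1.002
shift units now [ 0.0018 -0.0084  0.1447] after turn [ 0.0016 -0.0083  0.1447] turn units [0.0001 0.0003 0.0004]
```

```bash
python3 -m pendant '[[[0,-0.008,0.07,0,0,0],[0,0,0.06,0,0,0],[0,0,0,0,0,0]]]'; python3 d.py .5494 -.2190 .043 82.7
```

```text
time_s: 6.4
eef_pos: [0.5499, -0.2194, 0.0445]
eef_rot: [0.001, 0.063, 0.998, -0.0]
wrist_force: [0.1, -0.5, 0.1]
opening: 0.997
t 6.4 pos [ 0.5499 -0.2194  0.0445] tooly deg 82.75 tilt 0.09 F [ 0.1 -0.5  0.1] op 0.997
shift units now [0.0025 0.0017 0.0073] after turn [0.0025 0.0017 0.0073] turn units [-0.      0.0005  0.0003]
```

```bash
python3 -m pendant '[[[0,0,0.007,0,0,0],[0,0,0,0,0,0],[0,0,0,0,0,0],[0,0,0,0,0,0],[0,0,0,0,0,0]]]' 1; python3 d.py .5494 -.2190 .043 82.7;  python3 - <<'E'
from h import *
c=snap("scene","sE.png"); crop(c,"sE1.png",135,145,255,275,6)
E
```

```text
time_s: 7.02
eef_pos: [0.5503, -0.2197, 0.0436]
eef_rot: [0.001, 0.063, 0.998, -0.0]
wrist_force: [-0.2, -0.3, -1.5]
opening: 0.305
t 7.03 pos [ 0.5503 -0.2197  0.0436] tooly deg 82.75 tilt 0.15 F [-0.2 -0.3 -1.5] op 0.305
shift units now [0.0049 0.0028 0.0029] after turn [0.0049 0.0027 0.0029] turn units [-0.0002  0.0008  0.0003]
```

View pics/sE1.png

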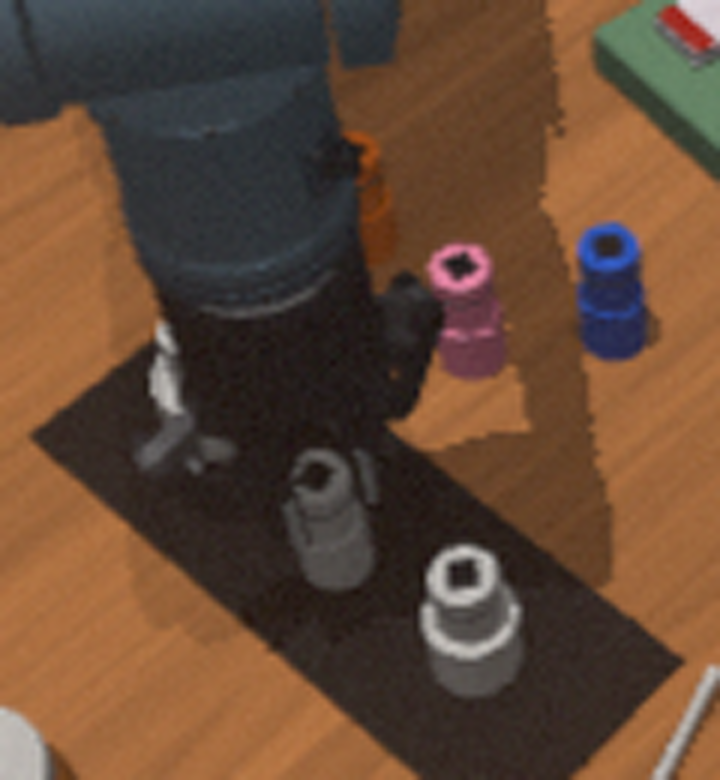

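```bash
python3 -m pendant '[[[0,0,-0.1,0,0,0],[0,0,-0.25,0,0,0],[0,0,-0.25,0,0,0],[0,0,0,0,0,0]]]'; python3 d.py .5803 .1427 .15 82.7;  python3 - <<'E'
from h import *
c=snap("wrist","wF.png"); crop(c,"wF1.png",196,225,316,355,5)
E
```

```text
time_s: 7.58
eef_pos: [0.55, -0.2195, 0.1704]
eef_rot: [0.001, 0.063, 0.998, -0.0]
wrist_force: [0.3, -0.0, -2.4]
opening: 0.308
t 7.58 pos [ 0.55   -0.2195  0.1704] tooly deg 82.75 tilt 0.17 F [ 0.3 -0.  -2.4] op 0.308
shift units now [0.0784 1.8158 0.1003] after turn [0.0798 1.8157 0.1018] turn units [-0.0002  0.0009  0.0003]
```

View pics/wF.png

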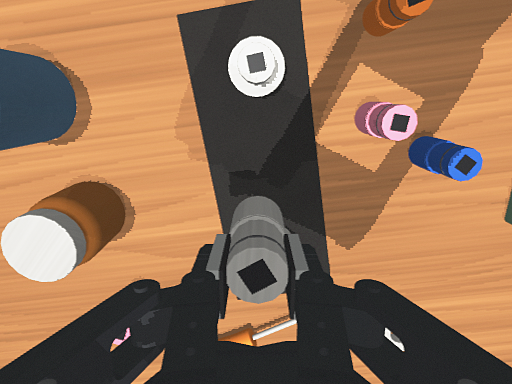

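View pics/wF1.png

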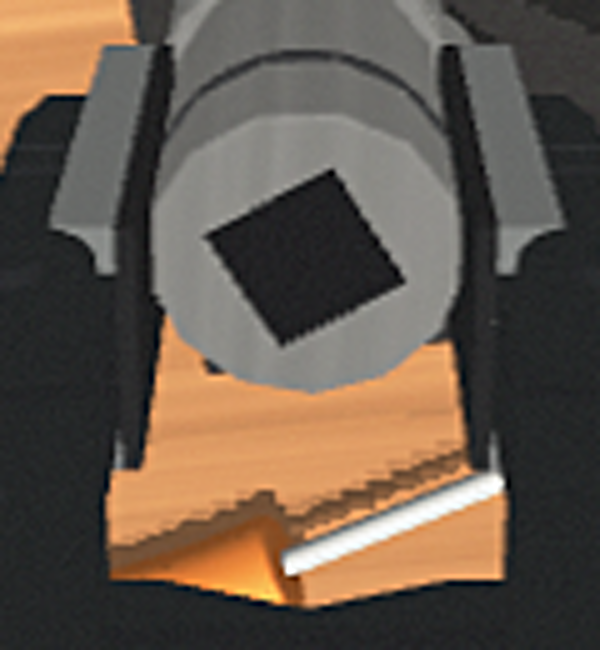

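Run:
```python
from h import *
w=load("wF.png"); o=telemetry.get_obs()
P=[ray(w,u/5+195.6,v/5+224.6,o['eef_pos'][2]+.0254) for u,v in [(333,168),(405,281),(283,346),(206,236)]]
c=np.mean(P,0);print(c-o['eef_pos'])
for i in range(4):
    d=P[(i+1)%4]-P[i]; print(np.degrees(np.arctan2(d[1],d[0]))%90,np.hypot(*d[:2]))
```

```text
[ 0.0015945  -0.00060251  0.0254    ]
22.664589155415356 0.012603806508306498
24.399523578042093 0.012436445469488019
23.66983530690632 0.012752195488316844
23.70628104408128 0.012656560112258535
```

```bash
python3 -m pendant '[[[0.011,0.259,0,0,0,0],[0.011,0.259,0,0,0,0],[0.011,0.259,0,0,0,0],[0.011,0.259,0,0,0,0],[0.011,0.259,0.01,0,0,0],[0.011,0.259,0.04,0,0,0],[0.011,0.259,0.05,0,0,0],[0,0,0,0,0,0],[0,0,0,0,0,0]]]'; python3 d.py .5797 .1428 .11 82.7
```

```text
time_s: 8.75
eef_pos: [0.572, 0.1536, 0.1384]
eef_rot: [-0.009, 0.065, 0.998, 0.001]
wrist_force: [0.3, -0.3, -1.9]
opening: 0.308
t 8.75 pos [0.572  0.1536 0.1384] tooly deg 82.58 tilt 1.06 F [ 0.3 -0.3 -1.9] op 0.308
shift units now [-0.0479 -0.0487  0.141 ] after turn [-0.0452 -0.0487  0.1419] turn units [ 0.0001 -0.0059 -0.0006]
```

```bash
python3 -m pendant '[[[-0.046,-0.049,0.04,0,-0.006,0],[0,0,0.06,0,0,0],[0,0,0,0,0,0]]]'; python3 d.py .5797 .1428 .11 82.7
python3 - <<'E'
from h import *
c=snap("scene","sG.png"); crop(c,"sG1.png",245,80,345,200,6)
c=snap("top","tG.png"); crop(c,"tG1.png",150,160,240,260,7)
w=snap("wrist","wG.png")
E
```

```text
time_s: 9.12
eef_pos: [0.5798, 0.1384, 0.1161]
eef_rot: [0.0, 0.067, 0.998, -0.0]
wrist_force: [1.2, 0.1, -2.1]
opening: 0.304
t 9.12 pos [0.5798 0.1384 0.1161] tooly deg 82.33 tilt 0.04 F [ 1.2  0.1 -2.1] op 0.304
shift units now [0.0035 0.0218 0.0303] after turn [0.0034 0.0218 0.0303] turn units [-0.0002  0.     -0.002 ]
```

View pics/sG1.png

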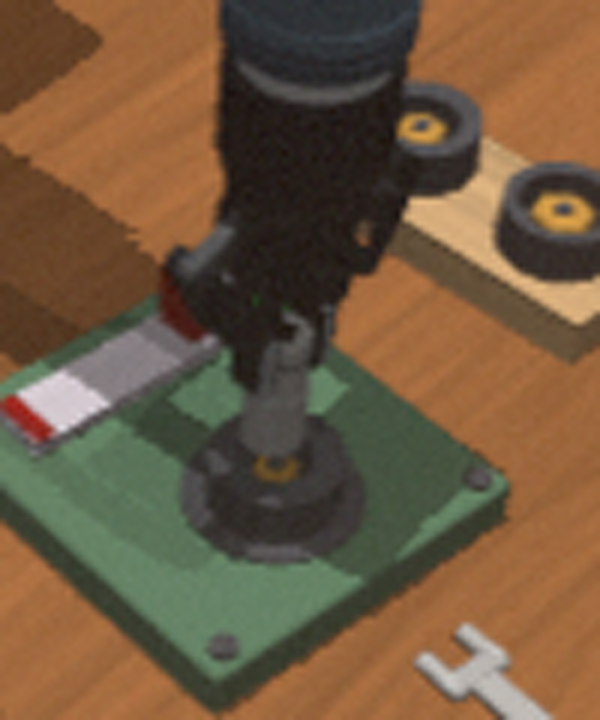

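View pics/wG.png

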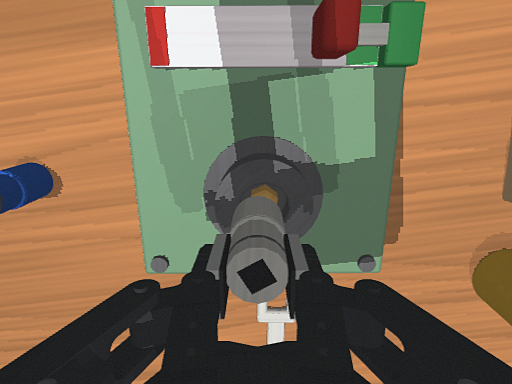

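The wrist view shows the nut at column 263 and the socket at about 257, which matches the 4 mm still to go. I'll correct that and descend to just above the rim.

```bash
python3 -m pendant '[[[0.003,0.021,0,0,0,-0.002],[0,0,0.03,0,0,0],[0,0,0.02,0,0,0],[0,0,0,0,0,0]]]'; python3 d.py .5797 .1428 .101 82.7
```

```text
time_s: 9.78
eef_pos: [0.5814, 0.1442, 0.108]
eef_rot: [0.002, 0.063, 0.998, -0.0]
wrist_force: [-0.1, 0.4, -2.1]
opening: 0.309
t 9.78 pos [0.5814 0.1442 0.108 ] tooly deg 82.81 tilt 0.26 F [-0.1  0.4 -2.1] op 0.309
shift units now [ 0.0079 -0.008   0.0351] after turn [ 0.0078 -0.008   0.0351] turn units [0.0001 0.0015 0.0006]
```

```bash
python3 -m pendant '[[[0.008,-0.008,0.015,0,0.0015,0],[0,0,0.015,0,0,0],[0,0,0,0,0,0]]]'; python3 d.py .5797 .1428 .101 82.7
```

```text
time_s: 10.15
eef_pos: [0.5795, 0.1427, 0.1015]
eef_rot: [-0.0, 0.063, 0.998, 0.0]
wrist_force: [-1.0, 0.1, -1.1]
opening: 0.307
t 10.15 pos [0.5795 0.1427 0.1015] tooly deg 82.82 tilt 0.04 F [-1.   0.1 -1.1] op 0.307
shift units now [-0.001   0.0008  0.0025] after turn [-0.0009  0.0008  0.0025] turn units [ 0.     -0.0002  0.0007]
```

Now down in small steps, watching the force.

```bash
for i in 1; do python3 -m pendant '[[[0,0,0.02,0,0,0],[0,0,0.015,0,0,0]]]'; done; python3 d.py .5797 .1428 .0986 82.7
python3 - <<'E'
from h import *
c=snap("scene","sH.png"); crop(c,"sH1.png",245,80,345,200,6)
E
```

```text
time_s: 10.4
eef_pos: [0.5798, 0.1426, 0.0944]
eef_rot: [0.0, 0.063, 0.998, 0.0]
wrist_force: [0.1, -0.1, -1.0]
opening: 0.303
t 10.4 pos [0.5798 0.1426 0.0944] tooly deg 82.82 tilt 0.02 F [ 0.1 -0.1 -1. ] op 0.303
shift units now [ 0.0004  0.0007 -0.0209] after turn [ 0.0004  0.0007 -0.0209] turn units [0.0001 0.     0.0006]
```

View pics/sH1.png

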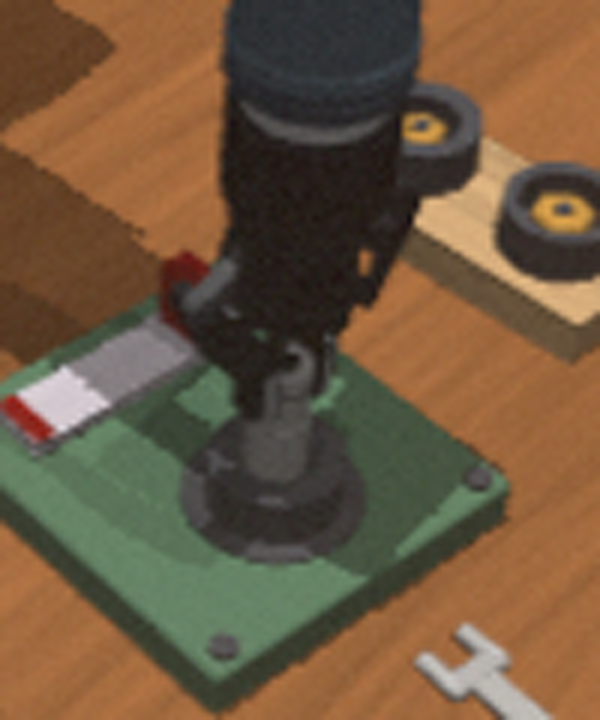

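```bash
python3 -m pendant '[[[0,0,0.015,0,0,0],[0,0,0.01,0,0,0]]]'; python3 -m pendant '[[[0,0,0.015,0,0,0]]]'; python3 d.py .5797 .1428 .0766 82.7
```

```text
time_s: 10.7
eef_pos: [0.5802, 0.1428, 0.0893]
eef_rot: [0.001, 0.063, 0.998, 0.0]
wrist_force: [0.2, 1.3, 1.9]
opening: 0.307
time_s: 10.82
eef_pos: [0.5807, 0.143, 0.0867]
eef_rot: [0.001, 0.063, 0.998, 0.001]
wrist_force: [-1.0, 0.3, 3.6]
opening: 0.308
t 10.82 pos [0.5807 0.143  0.0867] tooly deg 82.81 tilt 0.13 F [-1.   0.3  3.6] op 0.308
shift units now [ 0.0049 -0.0016  0.0506] after turn [ 0.0048 -0.0016  0.0506] turn units [0.0004 0.0006 0.0006]
```

The underside is now about 6 mm below the nut's top with only a few newtons of force, so the hex is engaging. I'll continue down.

```bash
python3 -m pendant '[[[0.004,0,0.015,0,0,0],[0,0,0.015,0,0,0]]]'; python3 -m pendant '[[[0,0,0.015,0,0,0],[0,0,0.01,0,0,0]]]'; python3 d.py .5797 .1428 .0766 82.7
```

```text
time_s: 11.08
eef_pos: [0.5811, 0.143, 0.0825]
eef_rot: [0.002, 0.063, 0.998, 0.0]
wrist_force: [-3.2, -0.3, 10.1]
opening: 0.303
time_s: 11.32
eef_pos: [0.5815, 0.143, 0.0805]
eef_rot: [0.003, 0.062, 0.998, 0.0]
wrist_force: [-5.9, 0.2, 15.5]
opening: 0.306
t 11.32 pos [0.5815 0.143  0.0805] tooly deg 82.86 tilt 0.3 F [-5.9  0.2 15.5] op 0.306
shift units now [ 0.009  -0.0024  0.0194] after turn [ 0.0089 -0.0024  0.0194] turn units [0.0002 0.0016 0.0009]
```

The force is rising, with a pull toward −x. I'll centre it and look.

```bash
python3 -m pendant '[[[0.01,-0.001,0,0,0.0016,0],[0.005,0,0,0,0,0]]]'; python3 d.py .5797 .1428 .0766 82.7
python3 - <<'E'
from h import *
c=snap("wrist","wI.png"); crop(c,"wI1.png",196,195,316,325,5)
c=snap("scene","sI.png"); crop(c,"sI1.png",245,80,345,200,6)
E
```

```text
time_s: 11.58
eef_pos: [0.58, 0.1432, 0.0808]
eef_rot: [0.002, 0.062, 0.998, 0.0]
wrist_force: [4.9, -0.2, -4.2]
opening: 0.305
t 11.57 pos [0.58   0.1432 0.0808] tooly deg 82.86 tilt 0.24 F [ 4.9 -0.2 -4.2] op 0.305
shift units now [ 0.0013 -0.002   0.0208] after turn [ 0.0012 -0.002   0.0208] turn units [0.0004 0.0013 0.0009]
```

View pics/wI1.png

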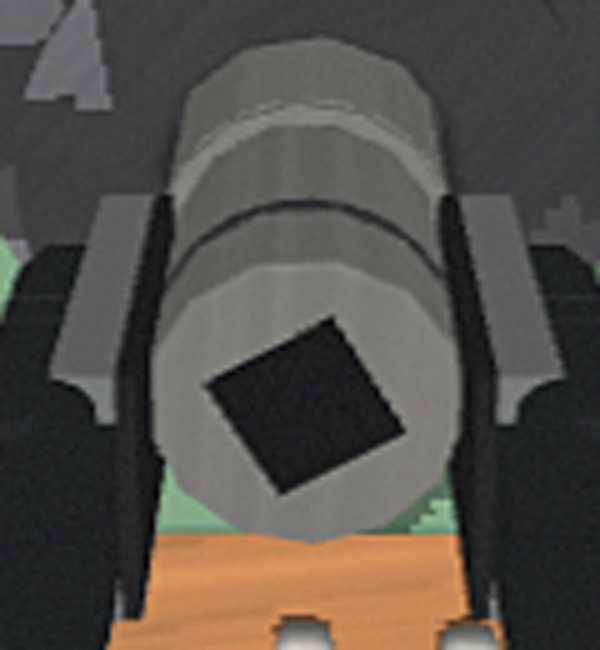

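View pics/sI1.png

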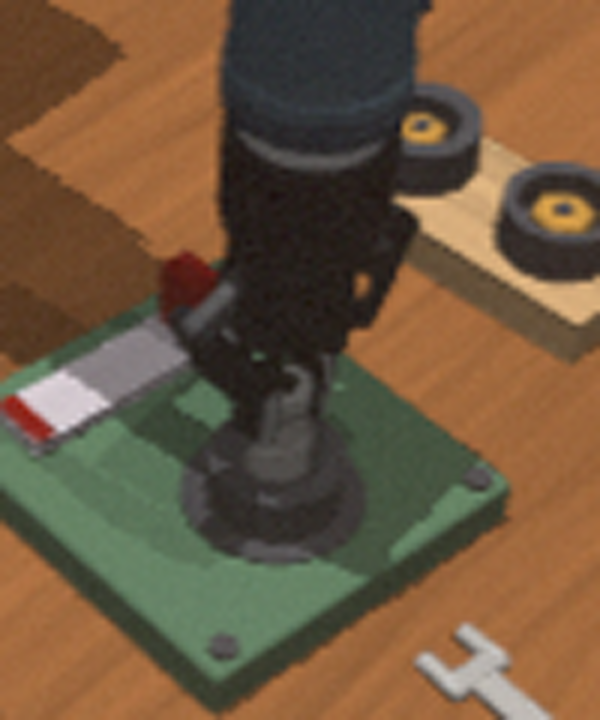

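The square sits in the same pixels relative to the gripper as before, so nothing has slipped and about 4 mm remain. I'll press on.

```bash
python3 -m pendant '[[[0,-0.001,0.015,0,0.001,0],[0,0,0.01,0,0,0]]]';python3 -m pendant '[[[0,0,0.015,0,0,0],[0,0,0.01,0,0,0]]]'; python3 d.py .5797 .1428 .0766 82.7
```

```text
time_s: 11.92
eef_pos: [0.5812, 0.1431, 0.0792]
eef_rot: [0.001, 0.062, 0.998, 0.001]
wrist_force: [-4.8, -0.8, 13.8]
opening: 0.305
time_s: 12.18
eef_pos: [0.5813, 0.1431, 0.0781]
eef_rot: [0.001, 0.062, 0.998, 0.0]
wrist_force: [-4.1, -1.0, 14.9]
opening: 0.305
t 12.18 pos [0.5813 0.1431 0.0781] tooly deg 82.92 tilt 0.11 F [-4.1 -1.  14.9] op 0.305
shift units now [ 0.0078 -0.0023  0.0077] after turn [ 0.0078 -0.0024  0.0077] turn units [0.0002 0.0006 0.0012]
```

```bash
python3 -m pendant '[[[0.008,0,0.015,0,0,0],[0.004,0,0.015,0,0,0]]]';python3 -m pendant '[[[0.004,0,0.015,0,0,0],[0,0,0.015,0,0,0]]]'; python3 d.py .5797 .1428 .0766 82.7
```

```text
time_s: 12.42
eef_pos: [0.5811, 0.1432, 0.0777]
eef_rot: [0.003, 0.061, 0.998, -0.0]
wrist_force: [-4.1, -1.3, 19.2]
opening: 0.307
time_s: 12.68
eef_pos: [0.5815, 0.1431, 0.0773]
eef_rot: [0.004, 0.061, 0.998, -0.0]
wrist_force: [-7.3, -1.9, 19.9]
opening: 0.303
t 12.68 pos [0.5815 0.1431 0.0773] tooly deg 83.0 tilt 0.44 F [-7.3 -1.9 19.9] op 0.303
shift units now [ 0.0087 -0.0026  0.0034] after turn [ 0.0087 -0.0027  0.0035] turn units [-0.0001  0.0025  0.0017]
```

```bash
python3 -m pendant '[[[0.01,0,0.01,0,0.0025,0.001],[0.005,0,0.02,0,0,0],[0,0,0.02,0,0,0]]]'; python3 d.py .5797 .1428 .0766 82.7
python3 - <<'E'
from h import *
c=snap("wrist","wJ.png"); crop(c,"wJ1.png",196,195,316,325,5)
c=snap("scene","sJ.png"); crop(c,"sJ1.png",245,80,345,200,6)
E
```

```text
time_s: 13.05
eef_pos: [0.5815, 0.1432, 0.0764]
eef_rot: [0.002, 0.062, 0.998, -0.001]
wrist_force: [-15.6, -0.5, 36.5]
opening: 0.306
t 13.05 pos [0.5815 0.1432 0.0764] tooly deg 82.89 tilt 0.3 F [-15.6  -0.5  36.5] op 0.306
shift units now [ 0.0084 -0.0032 -0.0013] after turn [ 0.0084 -0.0032 -0.0012] turn units [-0.0003  0.0016  0.0011]
```

View pics/wJ1.png

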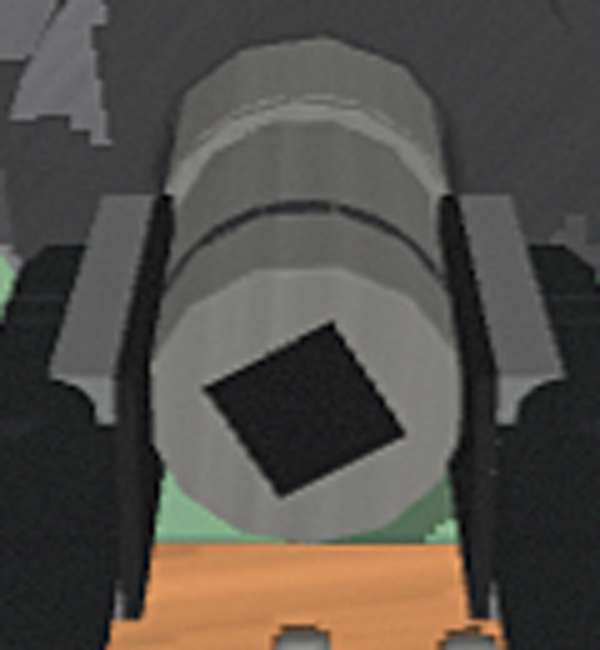

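View pics/sJ1.png

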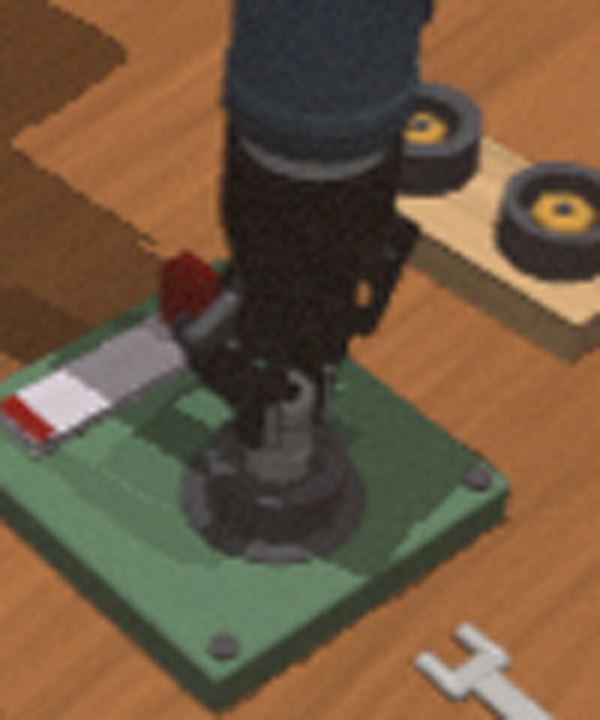

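View pics/sJ.png

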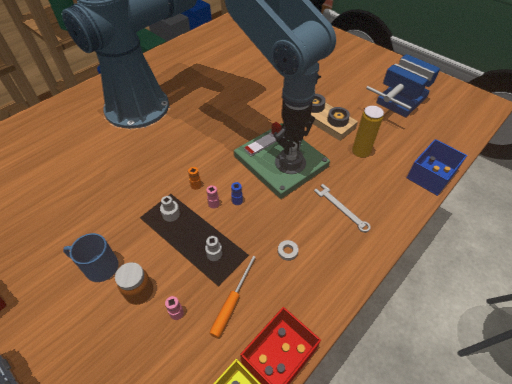

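The socket is seated. The TCP is at 0.0764, so the underside is at about 0.036, and it stalls at 36 N. I'll relax the push and recheck.

```bash
python3 -m pendant '[[[0,0,0,0,0,0],[0,0,0.003,0,0,0],[0,0,0.003,0,0,0],[0,0,0,0,0,0]]]'; python3 d.py .5797 .1428 .0766 82.7
python3 - <<'E'
from h import *
c=snap("scene","sK.png"); crop(c,"sK1.png",125,80,345,275,3)
c=snap("wrist","wK.png"); 
c=snap("top","tK.png"); crop(c,"tK1.png",70,90,350,290,2)
print({k:telemetry.get_obs()[k] for k in("dq","wrist_force","opening")})
E
```

```text
time_s: 13.65
eef_pos: [0.5807, 0.1432, 0.0766]
eef_rot: [0.002, 0.062, 0.998, -0.001]
wrist_force: [0.6, 0.6, 3.8]
opening: 0.304
t 13.65 pos [0.5807 0.1432 0.0766] tooly deg 82.92 tilt 0.21 F [0.6 0.6 3.8] op 0.304
shift units now [ 0.0046 -0.0027 -0.0001] after turn [ 0.0046 -0.0027 -0.0001] turn units [-0.0006  0.001   0.0012]
{'dq': array([-8.07631113e-06,  6.17690295e-04, -6.41302986e-04,  8.83881287e-04,
        4.23954391e-04,  4.31653128e-04]), 'wrist_force': array([-1.50959966,  0.59087718,  5.10134197]), 'opening': 0.3061469078025114}
```

View pics/sK1.png

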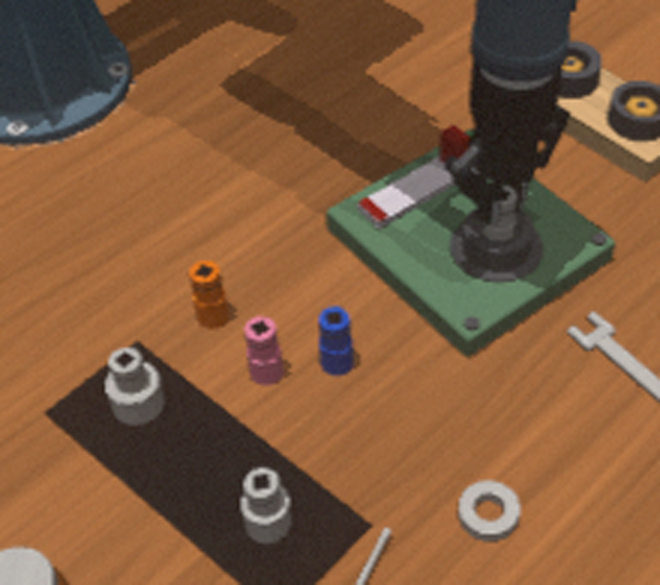

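View pics/wK.png

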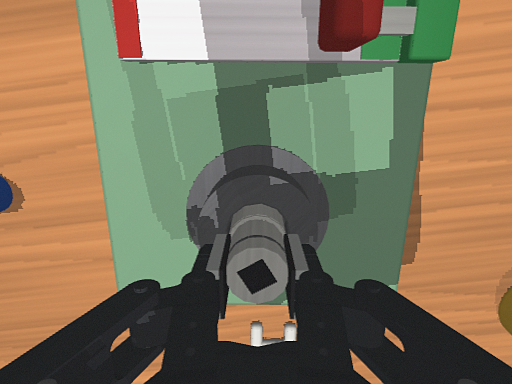

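The final pictures show the socket in the recess, the lock against its stop and the other two sockets upright on the mat. Nothing else has moved, so I'm handing in.

Run:
```python
from h import *
print(ctrl.hand_in())
```

```text
the job is handed in; nothing more can be done
None
```

I slid the lock home, put the small socket fully down on the nut in the green stand, and handed in at about 14 s with it still gripped. No verdict was reported.

- **Lock:** I pushed the grip with closed fingers until it hit a hard stop at 29 N. The scene picture gives about 78 mm of travel, against 80 mm nominal and 74 mm required. My distance from the grip to the keeper's centre came out at 46 mm, while the sheet gives 36 mm. The two agree only if the 36 mm is to the keeper's near face. I relied on the hard stop and did not measure further.
- **Socket choice:** The pictures showed a 34 mm recess, which means a 19 mm nut. I therefore took only the small socket, and it went down on the first try. The medium and large sockets were never touched.
- **Seating:** From the tool height, the underside is within about 1 mm of the recess floor. It stalled there at 36 N without slipping in the fingers, and I then eased off to about 5 N. Tool tilt is 0.2 degrees. The tool stands about 1 mm from my estimate of the hub centre.
- **Grip:** The fingers hold the neck, with the opening steady at 0.305. I had no direct reading of the grip force.
- **Bench:** In the last scene crop the other two sockets stand upright on the mat. The things visible in that crop look unmoved, but I did not measure them.

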